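# Park the tray above the dish in the counter rack

## Task

Clear the tray: first take the spice bottle off it and stand it on the black trivet, wholly on it and upright. Then pick up the tray by its wooden grip and slide it fully home, against the stop at the rack's back, on the lowest pair of rails that clears whatever dish is standing in the rack (the saucepan or the taller clay pot). Do not knock the bottle over or shift the saucepan or the clay pot.

Things in the scene. Friction and masses are not known exactly. Their poses are not given: they have to be found in the camera images.
- rack: Fixed steel tray rack, 244 wide (x), 200 deep (y), 248 high. Origin: centre of its foot on the counter, z up. Trays enter at its open -y side and slide along +y. Three rail pairs, upper faces at z = 85, 150, 215. Two upright stop bars at the back, faces at y = +85. Between left and right rails it is open at front and top. One dish (saucepan or clay pot) stands in it on the counter.
- rack_entry (a point): Middle of the rack's mouth, midway between the front ends of the lowest rails, level with their upper faces (rack x = 0, y = -95, z = 85; rack's axes). Rails are L-sections, y = -95 to +85: ledges 5 thick at |x| 88 to 108, and side webs with inner faces at |x| = 106 from 5 below to 15 above the ledge's upper face (6 play each side of the tray). The next rails are 65 and 130 higher.
- tray: Loose aluminium tray, 200 wide (x), 210 long (y), sheet 4 thick, rims 12 high at the sides and +y end; about 0.22 kg, centre of mass near y = -35. Origin: centre of its underside, z up. A dark wooden grip stands at its -y end; the +y end enters the rack first. Fully home its origin is at y = -20 in the rack's frame and the grip stays about 24 outside the rails.
- tray_grip (a point): Centre of the tray's wooden grip, 37 above the tray's underside at tray x = 0, y = -99; tray's axes. The grip is an upright block 80 wide (x), 12 thick (y), from the sheet to 55 above the underside, outer face flush with the tray's end. Pinch it from above, fingers closing along the tray's y, with a firm grip: the tray hangs out from it.
- tray_far (a point): Middle of the lower edge of the tray's far (+y) end, 105 from the tray's origin; axes as the tray's. It is at y = +85 in the rack's frame when the tray is fully home.
- spice_bottle: Loose empty white plastic spice bottle with a red twist cap, round, 42 in diameter, 95 high, about 35 g, standing on the tray's sheet. Origin at the centre of its underside; z up.
- trivet: Fixed round black silicone trivet, 150 in diameter, 8 thick. Origin at the centre of its underside, on the counter; z up.
- clay_pot: Lidded terracotta clay pot, 125 high including the lid's knob, 132 in diameter (158 over its two lugs), 0.9 kg. Origin at the centre of its underside. When it stands in the rack the tray belongs on the middle rails (150). Otherwise it stands outside the rack, at the far right of the counter. Leave alone.
- saucepan: Small open aluminium saucepan, 60 high, 136 in diameter, 0.45 kg, with a black handle along its +y to 175 from the centre. Origin at the centre of its underside. When it stands in the rack the tray belongs on the lowest rails (85). Otherwise it stands outside the rack, at the far right of the counter. Leave alone.

How it is judged:
On the way, in this order (a step that is already met when the one before it is completed fails the run):
1. the spice bottle stands released on the trivet (horizontal distance between spice_bottle and trivet below 0.054 m and z of spice_bottle in the frame of trivet between 0.004 and 0.013 m and angle between spice_bottle's own z axis and vertical below 0.1 rad and linear speed of spice_bottle below 0.02 m/s and contact force between the fingers and spice_bottle below 0.1 N), for 0.2 s.
2. the tray's far end has passed halfway into the rack above the correct pair of rails (y of tray_far in the frame of rack above 0 m and x of tray_far in the frame of rack between -0.03 and 0.03 m and ((horizontal distance between clay_pot and rack below 0.06 m and z of tray_far in the frame of rack between 0.144 and 0.195 m) or (horizontal distance between saucepan and rack below 0.06 m and z of tray_far in the frame of rack between 0.079 and 0.13 m))), for 0.1 s.
At the end, for the whole second after the job is handed in: The tray lies level, released, on the lowest rails clearing the dish in the rack (85 mm over the saucepan, 150 mm over the clay pot; within 6 mm), far end within 7 mm of the back stop; the bottle stands upright on the trivet, within 54 mm of its centre (all of step 1 and y of tray_far in the frame of rack above 0.078 m and x of tray_far in the frame of rack between -0.012 and 0.012 m and ((horizontal distance between clay_pot and rack below 0.06 m and z of tray_far in the frame of rack between 0.144 and 0.156 m) or (horizontal distance between saucepan and rack below 0.06 m and z of tray_far in the frame of rack between 0.079 and 0.091 m)) and ((horizontal distance between clay_pot and rack below 0.06 m and z of tray in the frame of rack between 0.144 and 0.156 m) or (horizontal distance between saucepan and rack below 0.06 m and z of tray in the frame of rack between 0.079 and 0.091 m)) and angle between tray's own z axis and vertical below 0.05 rad and angle between the y axis of tray and the y axis of rack, either way round below 0.1 rad and linear speed of tray below 0.02 m/s); the robot touches nothing.
It fails at once if the clay pot or the saucepan is shifted by more than 20 mm (distance of any of clay_pot, saucepan from where it was at the start of the episode above 0.02 m).
It fails at once if the spice bottle is knocked over (angle between spice_bottle's own z axis and vertical above 0.8 rad).
It also fails if it takes over 61 s, if anything falls off the work surface, if the arm or the gripper's body presses on something with over 40 N, if the wrist force passes 120 N, or if a joint passes its speed limit or range.

## Robot

A 6-joint arm with a two-finger parallel gripper is mounted at the origin on the work surface. World frame = base frame: x ahead of the robot, y to its left, z up, the work surface at z = 0. Lengths are in m, angles in rad, forces in N, time in s.
With the tool pointing down it reaches from about 0.325 to 0.75 m from the base axis. Payload 7.6 kg.
Tool frame: the origin (TCP) lies midway between the tips of the shut fingers; the grasp point (between the pads) lies 19 mm behind it (robot.grip_point_offset is the distance from the TCP to the grasp point, in m); z points along the fingers, y is the line along which they close (so a half turn about z gives the same grasp; the last joint's range is limited). The gripper opens to 85 mm and grips with 20 to 120 N. Pads are 22 mm wide; open, the fingers measure 114 mm over their backs; the gripper's body (76 mm by 85 mm) begins 54 mm behind the grasp point. The pads swing forward as they close: fully open they stand 13 mm farther back than shut.
Start: joints at [-1.416, 0.052, 1.401, -0, 1.689, -0.07], TCP at [0.117, -0.512, 0.198] pointing down, gripper open.
Joint ranges: [-2.9, 2.9], [-0.91, 2.17], [0.12, 2.37], [-1.06, 4.2], [0.26, 2.73], [-2.93, 2.93]. Speed limits (rad/s): [2.57, 2.57, 3.01, 3.14, 3.14, 3.14].

## Interface

Orientations are given as a unit quaternion [x, y, z, w].
In Python, from workcell import robot gives the robot as it stands.
- The arm moves only by the shell command python3 -m pendant 'ROWS' [FORCE]. ROWS is JSON, a list of rows, each an object with "xyz": the shift along the tool's x, y, z in cm, a list of three; "turn": the turn about the tool's z in rad; "hand": the opening in per cent of the stroke, from 0 (shut) to 100 (fully open). In form: [{"xyz": [tx, ty, tz], "turn": turn, "hand": hand}, ...]. A call has 1 to 10 rows; each row shifts and turns the commanded pose from where the row before left it, along the tool's axes as they then stand; what a row does not reach is not made up. A row lasts 1/8 s, in which the tool goes at most 62.5 mm and 10.7 degrees, less where a joint would pass 70% of its speed; a pose out of reach is approached as far as the arm can. A call is refused whole if a number of a shift passes 6.25 or a number of a turn 0.188, either way. A call with a gripper value outside its range is refused whole. The fingers move at their own pace and stop on an object; FORCE is the grip in N (left out, the last holds). Time passes only in rows, so rows that do not move let the fingers close. It gives the time, the measured TCP pose, the force, the opening and the grip force at its end, in the units of the state.
- robot.state(): the state, without advancing time (a new reading comes with each control period).
- robot.snapshot(name): name is "side" or "top"; returns a dict with "color" (384x512x3 uint8, red, green, blue), "depth" (384x512 float32, m along the optical axis (not along the pixel's ray), 0 where there is no reading), "mtx" (3x3 intrinsics, pixels), "R" (3x3) and "t" (3): a world point X has camera coordinates R X + t. Camera axes: x right, y down, z forward; pixel columns grow to the right and rows downward; lengths in m; the calibration is good to about 2 mm. A picture is of the moment at which its call begins.
- robot.hand_in(): hands the job in; it is judged then, once.
Trained networks look in the newest picture that a camera, given by its name, has taken for a name from the list of things; names that differ only in an ending like _2 or _b are one class to them, and where a whole thing is asked for, a point or a joint stands for the part that bears it (a point fixed in the world has none). Each returns a list of dicts, best first, with "score" (0 to 1); they miss things now and then, are a little off and sometimes report something else, mostly with a low value. They report only what shows in the picture. A call takes as long as a camera call.
- robot.look_for(camera, name): "pixel" ([column, row] in pixels, amid what is visible of it).
- robot.trace(camera, name): "pixels" (384x512 bool, what is visible of it) and "pixel" ([column, row] in pixels, amid what is visible of it).
The state is a dict: "time_s": time; "joint_pos": joint angles; "joint_vel": joint speeds; "joint_efforts": joint torques, N m; "ee_pos": TCP position; "eef_rot": TCP orientation; "force": force on the tool from outside, world axes, zero at the start; "moment": the same for the moment, N m; "opening": finger opening in m; "gripper_force": force on a finger pad.
Only numpy, scipy, OpenCV 4.12 (cv2) and the standard library are available. Lean on these libraries where they do the work, as an engineer would, in place of code of your own. Each camera call takes 0.05 s, during which the arm holds its last target. There are 200 camera calls.

## Working session

There is one attempt and no reset: what is moved stays moved. The work goes in short steps, Python scripts to look and compute and a shell command to move; the robot and the scene stay as the last step left them, time stands still between calls to the robot, and variables do not carry over. Pictures are saved under pics/ and viewed, at most 10 in all, crops included, and the job is handed in when it is done.

```bash
mkdir -p pics
cat > h.py <<'E'
import numpy as np, cv2
from workcell import robot
def cloud(s,m=None):
    d=s["depth"]; v,u=np.nonzero((d>0)&(m if m is not None else True))
    z=d[v,u]; K=s["mtx"]
    P=np.c_[(u-K[0,2])*z/K[0,0],(v-K[1,2])*z/K[1,1],z]
    return (P-s["t"])@s["R"], u, v
E
python3 - <<'E'
from h import *
im=[]
for c in("top","side"):
    s=robot.snapshot(c); np.savez(c,**s); im.append(s["color"][...,::-1])
    print(c,"campos",-s["R"].T@s["t"])
    for n in("rack","tray","tray_grip","spice_bottle","trivet","clay_pot","saucepan"):
        for r in robot.trace(c,n)[:2]:
            P,u,v=cloud(s,r["pixels"])
            if len(P): print(n,round(r["score"],2),np.round(r["pixel"]),len(P),"med",np.median(P,0).round(3),"lo",np.percentile(P,2,axis=0).round(3),"hi",np.percentile(P,98,axis=0).round(3))
            np.save(f"m_{c}_{n}.npy",r["pixels"]) if r is not None and r["score"]>.4 else 0
cv2.imwrite("pics/a.png",im[0]);cv2.imwrite("pics/b.png",im[1])
print(robot.state())
E
```

```text
top campos [ 0.44324503 -0.0656067   0.95143408]
rack 0.95 [101. 188.] 5135 med [0.617 0.306 0.215] lo [0.41  0.201 0.001] hi [0.692 0.4   0.249]
tray 0.76 [285. 230.] 5613 med [ 0.523 -0.101  0.004] lo [ 0.418 -0.201  0.001] hi [0.624 0.012 0.054]
tray_grip 0.81 [283. 232.] 5758 med [ 0.523 -0.1    0.004] lo [ 0.415 -0.202  0.001] hi [0.624 0.012 0.054]
tray_grip 0.65 [100. 191.] 5432 med [0.595 0.312 0.215] lo [0.41  0.201 0.007] hi [0.651 0.397 0.249]
spice_bottle 0.68 [102. 192.] 5736 med [0.603 0.315 0.214] lo [ 0.409  0.201 -0.   ] hi [0.655 0.443 0.249]
spice_bottle 0.47 [262. 238.] 225 med [ 0.499 -0.05   0.099] lo [ 0.482 -0.069  0.004] hi [ 0.518 -0.029  0.102]
trivet 0.67 [397. 227.] 2517 med [ 0.528 -0.405  0.008] lo [ 0.462 -0.472  0.003] hi [ 0.596 -0.338  0.012]
trivet 0.45 [100. 191.] 5476 med [0.615 0.312 0.215] lo [ 0.41   0.202 -0.   ] hi [0.7   0.448 0.249]
clay_pot 0.9 [347. 150.] 2116 med [ 0.722 -0.26   0.099] lo [ 0.666 -0.32   0.05 ] hi [ 0.793 -0.207  0.122]
saucepan 0.8 [128. 230.] 2494 med [0.524 0.316 0.006] lo [0.467 0.232 0.001] hi [0.588 0.44  0.061]
s
[... 992 characters left out ...]
0.061]
{'time_s': 0.8, 'joint_pos': array([-1.41627139e+00,  5.21727457e-02,  1.40070482e+00, -3.52897141e-06,
        1.68859076e+00, -7.03149045e-02]), 'joint_vel': array([0.00019164, 0.00212651, 0.00083048, 0.00067839, 0.00036696,
       0.0008269 ]), 'joint_efforts': array([ 2.21676521e-03, -3.81499887e+01, -3.60299420e+01,  7.18767296e-05,
        7.96595259e-06,  2.14363388e-05]), 'ee_pos': array([ 0.11706627, -0.51180647,  0.19753518]), 'eef_rot': array([9.93687554e-01, 1.12183066e-01, 8.65835907e-07, 6.21799403e-05]), 'force': array([ 0.59462377, -0.35815938,  0.48606884]), 'moment': array([-0.05407077,  0.00229481,  0.02552249]), 'gripper_force': 0.0, 'opening': 0.08542499208724391}
```

View pics/a.png

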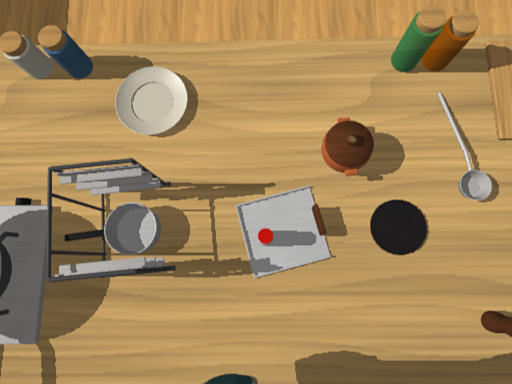

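View pics/b.png

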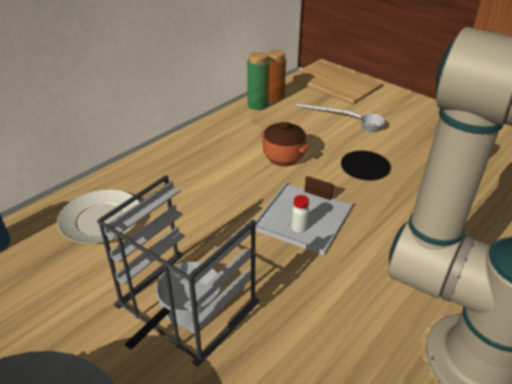

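The saucepan (128,230 in the top view) stands in the rack, so the tray goes on the lowest rails (85). The clay pot is outside at (347,150). The tray lies at (285,230) with its grip at (319,219), the bottle cap at (265,236) and the trivet at (398,227).

```bash
cat > m.py <<'E'
from h import *
def rect(P):
    (c,sz,a)=cv2.minAreaRect((P[:,:2]*1000).astype(np.float32)); return np.round(c,1),np.round(sz,1),round(a,2)
if __name__=="__main__":
  for c in("top","side"):
    s=dict(np.load(c+".npz")); P,u,v=cloud(s); C=s["color"][v,u].astype(int)
    B=(abs(P[:,0]-.52)<.14)&(abs(P[:,1]+.1)<.14)
    grip=B&(P[:,2]>.048)&(P[:,2]<.062)&(C.max(1)<110)&(P[:,1]<-.1)
    print(c,"grip top",grip.sum(),P[grip].mean(0),rect(P[grip]))
    tr=B&(P[:,2]>.0025)&(P[:,2]<.02)&(C.max(1)-C.min(1)<25)
    print(" tray",tr.sum(),rect(P[tr]))
    cap=B&(C[:,0]>120)&(C[:,1]<60)&(C[:,2]<60)&(P[:,2]>.093)
    print(" cap",cap.sum(),(P[cap].min(0)+P[cap].max(0))/2)
    k=(abs(P[:,0]-.53)<.1)&(abs(P[:,1]+.405)<.1)&(C.max(1)<50)
    print(" trivet",rect(P[k]))
    R=(P[:,0]>.37)&(P[:,0]<.69)&(P[:,1]>.17)&(P[:,1]<.44)
    for lo,hi in((.243,.256),(.212,.218),(.225,.233),(.147,.153),(.160,.168),(.082,.088),(.095,.103),(.055,.065)):
      for nm,q in(("L",P[:,0]<.53),("R",P[:,0]>.53)):
        m=R&q&(P[:,2]>lo)&(P[:,2]<hi)
        if lo==.055: m=R&(P[:,2]>lo)&(P[:,2]<hi)&(abs(P[:,0]-.53)<.08)
        if m.sum()>20: print("  z",lo,nm,m.sum(),np.percentile(P[m],[2,50,98],axis=0)[:,:2].round(3).tolist(),rect(P[m]))
E
python3 m.py
```

```text
top grip top 153 [ 0.54464424 -0.19065423  0.05475512] (array([ 545.1, -190.9]), array([78.8, 12.2]), 14.52)
 tray 4578 (array([521.9, -95.3]), array([201.7, 209.4]), 14.61)
 cap 166 [ 0.50100512 -0.05303199  0.09904226]
 trivet (array([ 530.2, -407.1]), array([146.5, 142.2]), 89.65)
  z 0.243 L 697 [[0.406, 0.206], [0.42, 0.34], [0.523, 0.39]] (array([432.6, 320.6]), array([217.8, 105.9]), 61.04)
  z 0.243 R 575 [[0.537, 0.228], [0.639, 0.356], [0.654, 0.4]] (array([628.6, 333.4]), array([ 93.6, 208.4]), 35.58)
  z 0.212 L 737 [[0.42, 0.201], [0.434, 0.287], [0.45, 0.376]] (array([434.3, 291.4]), array([189.5,  46.6]), 85.0)
  z 0.212 R 721 [[0.612, 0.219], [0.628, 0.306], [0.642, 0.392]] (array([631.5, 310.3]), array([ 58.6, 187.3]), 15.29)
  z 0.225 L 183 [[0.415, 0.2], [0.424, 0.285], [0.462, 0.382]] (array([425.8, 294.3]), array([189.5,  48.3]), 80.22)
  z 0.225 R 228 [[0.581, 0.22], [0.637, 0.312], [0.649, 0.395]] (array([636.6, 314.8]), array([ 53.2, 190.5]), 20.54)
  z 0.147 L 81 [[0.426, 0.197], [0.441, 0.208], [0.454, 0.285]] (array([441.7, 290. ]), array([187.1,  31.4]), 8
[... 2405 characters left out ...]
z 0.082 L 461 [[0.417, 0.203], [0.438, 0.292], [0.453, 0.38]] (array([429.7, 295.7]), array([191.3,  59. ]), 86.48)
  z 0.082 R 575 [[0.613, 0.219], [0.63, 0.315], [0.645, 0.398]] (array([614.6, 307.4]), array([ 60.4, 187. ]), 2.38)
  z 0.095 L 265 [[0.407, 0.208], [0.425, 0.3], [0.463, 0.388]] (array([421.8, 300.4]), array([190.1,  57.8]), 80.71)
  z 0.095 R 227 [[0.582, 0.222], [0.64, 0.306], [0.651, 0.4]] (array([618.4, 309.3]), array([ 59.6, 188.4]), 5.57)
  z 0.055 L 367 [[0.462, 0.232], [0.519, 0.337], [0.593, 0.428]] (array([524.9, 335. ]), array([134. , 211.8]), 5.26)
  z 0.055 R 367 [[0.462, 0.232], [0.519, 0.337], [0.593, 0.428]] (array([524.9, 335. ]), array([134. , 211.8]), 5.26)
```

```bash
cat >> h.py <<'E'
from scipy.spatial.transform import Rotation as Ro
def go(x,y,z,yaw=None):
    "shift to target in tool cm and turn (yaw = world angle of tool y, deg)"
    s=robot.state(); M=Ro.from_quat(s["eef_rot"]).as_matrix()
    d=M.T@(np.array([x,y,z])-s["ee_pos"])*100; a=np.degrees(np.arctan2(M[1,1],M[0,1]))
    print("t",s["time_s"],"pos",s["ee_pos"].round(4),"yaw",a.round(2),"F",s["force"].round(1),"open",round(s["opening"],4),"gf",round(s["gripper_force"],1))
    print(" need cm",d.round(2),"turn",None if yaw is None else np.radians(a-yaw).round(3))
E
cat > rack.py <<'E'
from h import *
from scipy.optimize import least_squares
res=[]
for c in("top","side"):
    s=dict(np.load(c+".npz")); P,_,_=cloud(s)
    Q=P[(P[:,0]>.38)&(P[:,0]<.68)&(P[:,1]>.17)&(P[:,1]<.44)]
    def f(p):
        cs,sn=np.cos(p[2]),np.sin(p[2]); d=Q[:,:2]-p[:2]
        x=d[:,0]*cs+d[:,1]*sn; y=-d[:,0]*sn+d[:,1]*cs; z=Q[:,2]; r=[]
        ok=abs(y)<.1
        for k in(.085,.15,.215):
            m=ok&(abs(z-k)<.003)&(abs(x)>.08)&(abs(x)<.106); r.append((m&(abs(x)>.088)&(abs(x)<.106)&(y>-.095)&(y<.085)).sum())
            r[-1]-=2*(ok&(abs(z-k)<.003)&(abs(x)<.087)&(y<.08)&(abs(x)>.07)).sum()
            w=(abs(z-k-.0145)<.002)
            r[-1]+=(w&(abs(x)>.106)&(abs(x)<.1085)&(y>-.095)&(y<.085)).sum()
        return sum(r)
    best=max(((f((x,y,a)),x,y,np.degrees(a)) for x in np.arange(.52,.541,.002) for y in np.arange(.294,.318,.002) for a in np.radians(np.arange(3,8,.5))))
    print(c,best)
    L=[b for b in ((f((x,y,a)),x,y,np.degrees(a)) for x in np.arange(.52,.541,.001) for y in np.arange(.294,.318,.001) for a in np.radians(np.arange(3,8,.5))) if b[0]>best[0]-40]
    print(np.mean(L,0),np.std(L,0))
E
python3 rack.py
python3 -m pendant '[{"xyz":[4.77,-3.64,0],"turn":0,"hand":100},{"xyz":[4.77,-3.64,0],"turn":0,"hand":100},{"xyz":[4.77,-3.64,0],"turn":0,"hand":100},{"xyz":[4.77,-3.64,0],"turn":0,"hand":100},{"xyz":[4.77,-3.64,0],"turn":0,"hand":100},{"xyz":[4.77,-3.64,0],"turn":0,"hand":100},{"xyz":[4.77,-3.64,0],"turn":0,"hand":100},{"xyz":[4.77,-3.64,0],"turn":0,"hand":100},{"xyz":[4.77,-3.64,0],"turn":0,"hand":100},{"xyz":[4.77,-3.64,0],"turn":0,"hand":100}]' 30
python3 -c "
from h import *
go(.501,-.0505,.046)"
```

```text
top (np.int64(2627), np.float64(0.53), np.float64(0.302), np.float64(5.5))
[2.60933333e+03 5.30000000e-01 3.01333333e-01 5.33333333e+00] [1.46439218e+01 1.11022302e-16 1.49071198e-03 2.35702260e-01]
side (np.int64(2335), np.float64(0.532), np.float64(0.302), np.float64(5.5))
[2.32245833e+03 5.32500000e-01 3.03791667e-01 5.29166667e+00] [1.88568714e+01 5.00000000e-04 2.62962555e-03 2.46503324e-01]
time_s: 2.05
ee_pos: [0.502, -0.0489, 0.1977]
eef_rot: [0.994, 0.112, 0.0, 0.0]
force: [0.1, -0.6, -0.1]
opening: 0.0855
gripper_force: 0.0
t 2.05 pos [ 0.502  -0.0489  0.1977] yaw -77.11 F [ 0.1 -0.6 -0.1] open 0.0855 gf 0.0
 need cm [-0.15  0.13 15.17] turn None
```

```bash
python3 -m pendant '[{"xyz":[-0.15,0.13,4],"turn":0,"hand":100},{"xyz":[0,0,4],"turn":0,"hand":100},{"xyz":[0,0,4],"turn":0,"hand":100},{"xyz":[0,0,3.2],"turn":0,"hand":100},{"xyz":[0,0,0],"turn":0,"hand":40},{"xyz":[0,0,0],"turn":0,"hand":30},{"xyz":[0,0,0],"turn":0,"hand":30},{"xyz":[0,0,0],"turn":0,"hand":30},{"xyz":[0,0,0],"turn":0,"hand":30}]' 25
python3 -c "
from h import *
go(.529,-.404,.046)"
```

```text
time_s: 3.18
ee_pos: [0.5011, -0.0524, 0.0476]
eef_rot: [0.994, 0.112, 0.002, 0.001]
force: [-1.2, 0.6, 6.3]
opening: 0.0376
gripper_force: 25.1
t 3.175 pos [ 0.5011 -0.0524  0.0476] yaw -77.12 F [-1.2  0.6  6.3] open 0.0376 gf 25.1
 need cm [-5.12 34.89  0.2 ] turn None
```

```bash
python3 -m pendant '[{"xyz":[0,0,-2],"turn":0,"hand":30},{"xyz":[0,0,-4],"turn":0,"hand":30},{"xyz":[0,0,-4],"turn":0,"hand":30},{"xyz":[-0.5,3.5,0],"turn":0,"hand":30},{"xyz":[-0.8,5.5,0],"turn":0,"hand":30},{"xyz":[-0.8,5.5,0],"turn":0,"hand":30},{"xyz":[-0.8,5.5,0],"turn":0,"hand":30},{"xyz":[-0.8,5.5,0],"turn":0,"hand":30},{"xyz":[-0.8,5.5,0],"turn":0,"hand":30},{"xyz":[-0.6,3.9,0],"turn":0,"hand":30}]' 25
python3 - <<'E'
from h import *
go(.529,-.404,.054)
s=robot.snapshot("side"); cv2.imwrite("pics/c.png",cv2.resize(s["color"][60:260,230:480,::-1],None,fx=3,fy=3)[:600,:750])
r=robot.trace("side","spice_bottle")
for q in r[:1]:
    P,u,v=cloud(s,q["pixels"]); print(q["score"],q["pixel"],np.percentile(P,[2,50,98],axis=0).round(3).tolist())
E
```

```text
time_s: 4.42
ee_pos: [0.5274, -0.4062, 0.1457]
eef_rot: [0.994, 0.111, 0.0, 0.0]
force: [1.0, 1.1, 0.1]
opening: 0.0375
gripper_force: 25.3
t 4.425 pos [ 0.5274 -0.4062  0.1457] yaw -77.2 F [1.  1.1 0.1] open 0.0375 gf 25.3
 need cm [ 0.2  -0.19  9.17] turn None
0.62 [372.0, 126.0] [[0.509, -0.586, 0.029], [0.521, -0.391, 0.148], [0.641, -0.382, 0.198]]
```

View pics/c.png

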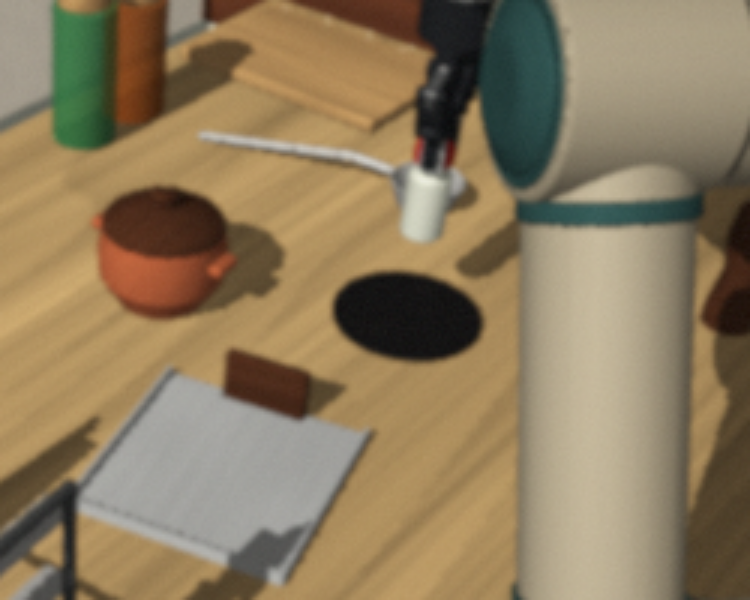

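The bottle hangs upright (crop 425,200), gripped around its cap. Now I lower it onto the trivet.

```bash
python3 -m pendant '[{"xyz":[0.2,-0.1,3],"turn":0,"hand":30},{"xyz":[0,0,3],"turn":0,"hand":30},{"xyz":[0,0,2],"turn":0,"hand":30},{"xyz":[0,0,0.8],"turn":0,"hand":30},{"xyz":[0,0,0.3],"turn":0,"hand":30},{"xyz":[0,0,0],"turn":0,"hand":30}]'
python3 -c "
from h import *
go(.529,-.404,.0516)"
```

```text
time_s: 5.28
ee_pos: [0.53, -0.4027, 0.0556]
eef_rot: [0.994, 0.112, 0.001, 0.001]
force: [0.0, 0.1, -0.2]
opening: 0.0374
gripper_force: 25.3
t 5.275 pos [ 0.53   -0.4027  0.0556] yaw -77.12 F [ 0.   0.1 -0.2] open 0.0374 gf 25.3
 need cm [-0.12  0.1   0.4 ] turn None
```

```bash
python3 -m pendant '[{"xyz":[0,0,0.2],"turn":0,"hand":30},{"xyz":[0,0,0.1],"turn":0,"hand":30},{"xyz":[0,0,0],"turn":0,"hand":30}]'
python3 -m pendant '[{"xyz":[0,0,0.1],"turn":0,"hand":30},{"xyz":[0,0,0],"turn":0,"hand":30}]'
```

```text
time_s: 5.65
ee_pos: [0.5297, -0.4026, 0.0518]
eef_rot: [0.994, 0.112, 0.0, 0.0]
force: [0.4, 0.1, 0.1]
opening: 0.0373
gripper_force: 25.3
time_s: 5.9
ee_pos: [0.53, -0.4026, 0.0518]
eef_rot: [0.994, 0.112, 0.001, 0.001]
force: [-1.4, 0.9, 3.8]
opening: 0.0374
gripper_force: 25.7
```

```bash
python3 -m pendant '[{"xyz":[0,0,0],"turn":0,"hand":60},{"xyz":[0,0,0],"turn":0,"hand":100},{"xyz":[0,0,0],"turn":0,"hand":100},{"xyz":[0,0,0],"turn":0,"hand":100},{"xyz":[0,0,-4],"turn":0,"hand":100},{"xyz":[0,0,-5],"turn":0,"hand":100},{"xyz":[0,0,-5],"turn":0,"hand":100},{"xyz":[0,-5,0],"turn":0,"hand":100},{"xyz":[0,-5,0],"turn":0,"hand":100},{"xyz":[0,0,0],"turn":0,"hand":100}]'
python3 - <<'E'
from h import *
for c in("top","side"):
    s=robot.snapshot(c); np.savez(c,**s)
    if c=="side":cv2.imwrite("pics/d.png",s["color"][...,::-1])
    P,u,v=cloud(s); C=s["color"][v,u].astype(int)
    cap=(abs(P[:,0]-.53)<.1)&(abs(P[:,1]+.4)<.1)&(C[:,0]>100)&(C[:,1]<60)&(C[:,2]<60)
    if cap.any(): print(c,(P[cap].min(0)+P[cap].max(0))/2,P[cap].max(0))
    B=(abs(P[:,0]-.52)<.14)&(abs(P[:,1]+.1)<.14)
    grip=B&(P[:,2]>.048)&(P[:,2]<.062)&(C.max(1)<110)&(P[:,1]<-.1)
    if grip.sum()>5: print(" grip",grip.sum(),P[grip].mean(0),cv2.minAreaRect((P[grip][:,:2]*1000).astype(np.float32)))
    tr=B&(P[:,2]>.0025)&(P[:,2]<.02)&(C.max(1)-C.min(1)<25)
    print(" tray",cv2.minAreaRect((P[tr][:,:2]*1000).astype(np.float32)))
go(.545,-.1895,.0,-75.5)
E
```

```text
time_s: 7.15
ee_pos: [0.5069, -0.3021, 0.1906]
eef_rot: [0.994, 0.114, -0.0, -0.0]
force: [0.3, -0.1, -0.0]
opening: 0.0852
gripper_force: 0.0
 grip 151 [ 0.54506801 -0.19062207  0.05457123] ((545.123291015625, -190.9765167236328), (78.9068603515625, 12.33678150177002), 15.02930736541748)
 tray ((520.9810791015625, -95.52322387695312), (200.0726318359375, 210.2766876220703), 14.660518646240234)
side [ 0.52983844 -0.39627435  0.09763238] [ 0.5456165  -0.37931288  0.10566838]
 grip 103 [ 0.5441455  -0.18849463  0.05281011] ((546.513671875, -188.55006408691406), (78.33375549316406, 14.463258743286133), 16.949983596801758)
 tray ((522.33740234375, -93.42678833007812), (200.58810424804688, 213.9569091796875), 14.662057876586914)
t 7.25 pos [ 0.5074 -0.3049  0.1909] yaw -77.09 F [-0.7 -0.9  0.2] open 0.0854 gf 0.0
 need cm [  6.24 -10.42  19.09] turn -0.028
```

View pics/d.png

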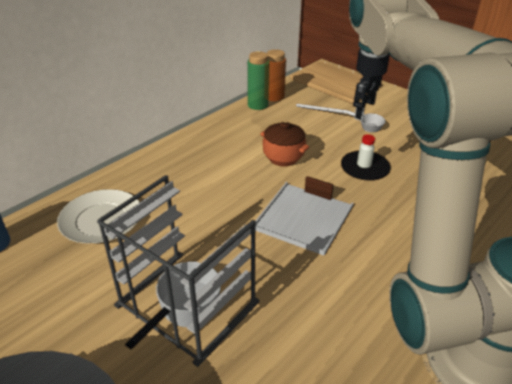

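The bottle stands on the trivet at (365,152). The tray hasn't moved. Next is the grip.

```bash
python3 -m pendant '[{"xyz":[3.1,-5.2,2],"turn":-0.03,"hand":100},{"xyz":[3.1,-5.2,2],"turn":0,"hand":100},{"xyz":[0.1,0,3],"turn":0,"hand":100},{"xyz":[0,0,3],"turn":0,"hand":100},{"xyz":[0,0,0],"turn":0,"hand":100}]'
python3 -c "
from h import *
go(.5455,-.1895,.019,-75.35)"
```

```text
time_s: 7.88
ee_pos: [0.5419, -0.1915, 0.0886]
eef_rot: [0.992, 0.127, -0.002, -0.001]
force: [-0.0, -0.1, 1.6]
opening: 0.0857
gripper_force: 0.0
t 7.875 pos [ 0.5419 -0.1915  0.0886] yaw -75.45 F [-0.  -0.1  1.6] open 0.0857 gf 0.0
 need cm [ 0.43 -0.08  6.96] turn -0.002
```

```bash
python3 -m pendant '[{"xyz":[0.4,-0.1,3],"turn":0,"hand":100},{"xyz":[0,0,2.5],"turn":0,"hand":100},{"xyz":[0,0,1.3],"turn":0,"hand":100},{"xyz":[0,0,0],"turn":0,"hand":60},{"xyz":[0,0,0],"turn":0,"hand":30},{"xyz":[0,0,0],"turn":0,"hand":0},{"xyz":[0,0,0],"turn":0,"hand":0},{"xyz":[0,0,0],"turn":0,"hand":0},{"xyz":[0,0,0],"turn":0,"hand":0},{"xyz":[0,0,0],"turn":0,"hand":0}]' 110
python3 -c "
from h import *
go(.5455,-.1895,.019,-75.35)"
```

```text
time_s: 9.12
ee_pos: [0.5467, -0.1892, 0.0233]
eef_rot: [0.992, 0.127, 0.0, 0.0]
force: [-1.7, 0.3, 1.4]
opening: -0.0001
gripper_force: 0.0
t 9.125 pos [ 0.5467 -0.1892  0.0233] yaw -75.4 F [-1.7  0.3  1.4] open -0.0001 gf 0.0
 need cm [-0.12 -0.    0.43] turn -0.001
```

Run:
```python
from h import *
a=robot.snapshot("side"); b=robot.snapshot("top")
cv2.imwrite("pics/e.png",np.hstack([cv2.resize(a["color"][130:270,230:400,::-1],None,fx=2.3,fy=2.3),cv2.resize(b["color"][150:290,220:390,::-1],None,fx=2.3,fy=2.3)]))
np.savez("side",**a);np.savez("top",**b)
P,u,v=cloud(b); C=b["color"][v,u].astype(int)
B=(abs(P[:,0]-.52)<.16)&(abs(P[:,1]+.08)<.16)
tr=B&(P[:,2]>.0025)&(P[:,2]<.02)&(C.max(1)-C.min(1)<25)
print(" tray",cv2.minAreaRect((P[tr][:,:2]*1000).astype(np.float32)))
```

```text
tray ((521.08203125, -95.11425018310547), (199.19168090820312, 209.00953674316406), 14.807741165161133)
```

View pics/e.png

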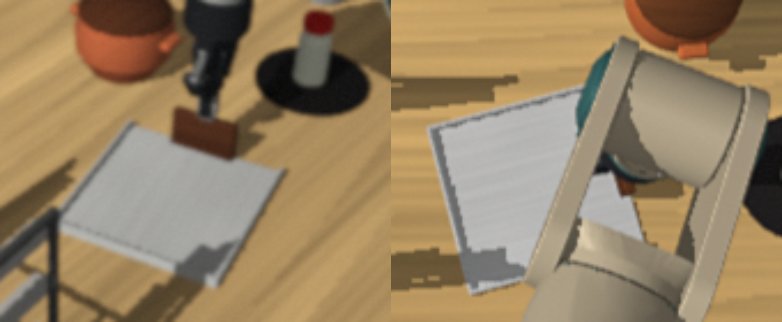

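Run:
```python
from h import *
s=dict(np.load("side.npz"))
def pr(X):
    q=s["mtx"]@(s["R"]@np.array(X)+s["t"]); return (q[:2]/q[2]).round(1)
for z in(.0233,.042,.055,.08,.1): print(z,pr([.5467,-.1892,z]))
P,u,v=cloud(s); C=s["color"][v,u]
for row in range(160,200,3):
    m=(v==row)&(u>=312)&(u<=330)
    print(row,[(int(a),*np.round(p,3),int(c.max())) for a,p,c in zip(u[m][::4],P[m][::4],C[m][::4])])
cv2.imwrite("pics/f.png",cv2.resize(s["color"][140:210,285:360,::-1],None,fx=8,fy=8,interpolation=cv2.INTER_CUBIC))
print(robot.state())
```

```text
0.0233 [318.4 190. ]
0.042 [319.  184.6]
0.055 [319.4 180.9]
0.08 [320.2 173.5]
0.1 [320.8 167.4]
160 [(312, np.float64(0.666), np.float64(-0.318), np.float64(0.001), 152), (316, np.float64(0.535), np.float64(-0.146), np.float64(0.152), 99), (320, np.float64(0.535), np.float64(-0.165), np.float64(0.142), 19), (324, np.float64(0.534), np.float64(-0.181), np.float64(0.134), 21), (328, np.float64(0.534), np.float64(-0.2), np.float64(0.125), 27)]
163 [(312, np.float64(0.536), np.float64(-0.13), np.float64(0.151), 82), (316, np.float64(0.529), np.float64(-0.137), np.float64(0.15), 73), (320, np.float64(0.525), np.float64(-0.151), np.float64(0.145), 30), (324, np.float64(0.531), np.float64(-0.178), np.float64(0.128), 25), (328, np.float64(0.54), np.float64(-0.211), np.float64(0.106), 96)]
166 [(312, np.float64(0.534), np.float64(-0.129), np.float64(0.143), 52), (316, np.float64(0.525), np.float64(-0.133), np.float64(0.145), 50), (320, np.float64(0.523), np.float64(-0.148), np.float64(0.138), 22), (324, np.float64(0.531), np.float64(-0.179), np.float64(0.118), 18), (328, np.float64(0.612), 
[... 3933 characters left out ...]
: array([-3.97060448e-01,  3.24426410e-01,  1.44800425e+00, -7.77095074e-05,
        1.36916935e+00,  9.18962919e-01]), 'joint_vel': array([ 1.79309183e-03,  1.51428334e-03,  9.71747170e-05, -9.10641431e-04,
       -8.88458230e-04, -3.49638233e-04]), 'joint_efforts': array([ 1.89740662e-03, -4.61037004e+01, -3.31483948e+01, -1.45410727e-04,
        1.03890077e-03, -1.07763424e-05]), 'ee_pos': array([ 0.54665508, -0.18924324,  0.02327377]), 'eef_rot': array([ 9.91896319e-01,  1.27049954e-01, -2.22461944e-05,  3.11092217e-05]), 'force': array([0.15696552, 0.68450882, 0.11281232]), 'moment': array([-0.00849424,  0.01364786,  0.01979903]), 'gripper_force': 0.0, 'opening': -0.0002455650806975515}
```

View pics/f.png

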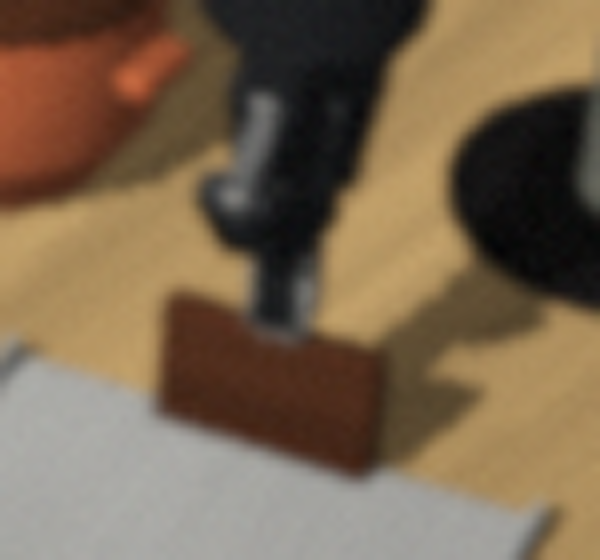

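The fingers shut right on top of the grip (crop 280,335). Their tips are at about z 0.055 while the pose reports 0.023, so the reported height seems about 3 cm off. I'll raise the arm and measure the true tip height.

```bash
python3 -m pendant '[{"xyz":[0,0,-3],"turn":0,"hand":0},{"xyz":[0,0,-3],"turn":0,"hand":0},{"xyz":[0,0,0],"turn":0,"hand":0},{"xyz":[0,0,0],"turn":0,"hand":0}]'
python3 - <<'E'
from h import *
s=robot.snapshot("side"); go(.5455,-.1895,.019,-75.35)
def pr(X):
    q=s["mtx"]@(s["R"]@np.array(X)+s["t"]); return (q[:2]/q[2]).round(1)
e=robot.state()["ee_pos"]
for d in(0,.015,.03,.045):print(d,pr(e+[0,0,d]))
P,u,v=cloud(s)
m=(abs(P[:,0]-e[0])<.03)&(abs(P[:,1]-e[1])<.05)&(P[:,2]>.058)
o=np.argsort(P[m][:,2])[:25]
print(np.c_[u[m][o],v[m][o],P[m][o].round(3)][::2])
cv2.imwrite("pics/g.png",cv2.resize(s["color"][120:200,285:360,::-1],None,fx=7,fy=7,interpolation=cv2.INTER_CUBIC))
E
```

```text
time_s: 9.72
ee_pos: [0.5462, -0.1891, 0.0823]
eef_rot: [0.992, 0.127, -0.001, -0.0]
force: [0.8, 0.1, -0.6]
opening: 0.0003
gripper_force: 0.0
t 9.775 pos [ 0.546  -0.1889  0.0818] yaw -75.4 F [-0.1  0.3 -0.5] open 0.0 gf 0.0
 need cm [-0.05  0.05  6.28] turn -0.001
0 [320.4 173.1]
0.015 [320.9 168.5]
0.03 [321.4 163.9]
0.045 [321.9 159.3]
[[ 3.18e+02  1.80e+02  5.49e-01 -1.86e-01  5.80e-02]
 [ 3.24e+02  1.64e+02  5.36e-01 -1.87e-01  1.17e-01]
 [ 3.23e+02  1.64e+02  5.38e-01 -1.85e-01  1.18e-01]
 [ 3.21e+02  1.63e+02  5.43e-01 -1.82e-01  1.20e-01]
 [ 3.26e+02  1.62e+02  5.35e-01 -1.93e-01  1.21e-01]
 [ 3.19e+02  1.62e+02  5.48e-01 -1.80e-01  1.22e-01]
 [ 3.24e+02  1.62e+02  5.37e-01 -1.86e-01  1.24e-01]
 [ 3.20e+02  1.62e+02  5.44e-01 -1.79e-01  1.24e-01]
 [ 3.21e+02  1.62e+02  5.41e-01 -1.79e-01  1.26e-01]
 [ 3.24e+02  1.61e+02  5.38e-01 -1.88e-01  1.26e-01]
 [ 3.25e+02  1.62e+02  5.33e-01 -1.85e-01  1.27e-01]
 [ 3.20e+02  1.61e+02  5.45e-01 -1.79e-01  1.27e-01]
 [ 3.26e+02  1.60e+02  5.35e-01 -1.93e-01  1.28e-01]]
```

View pics/g.png

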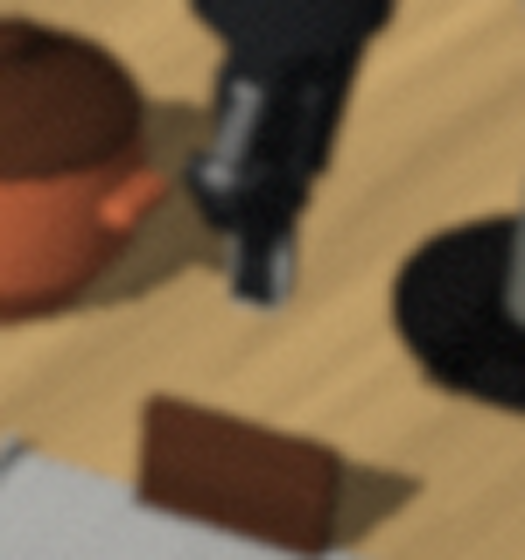

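The tips measure z ≈ 0.115 against 0.082 reported, so the true height is about 33 mm higher. I'll regrip with that correction.

```bash
python3 -m pendant '[{"xyz":[0,0,0],"turn":0,"hand":100},{"xyz":[0,0,0],"turn":0,"hand":100},{"xyz":[0,0,0],"turn":0,"hand":100},{"xyz":[0,0,0],"turn":0,"hand":100},{"xyz":[0,0,3],"turn":0,"hand":100},{"xyz":[0,0,3],"turn":0,"hand":100},{"xyz":[0,0,2],"turn":0,"hand":100},{"xyz":[0,0,1],"turn":0,"hand":100},{"xyz":[0,0,0.5],"turn":0,"hand":100},{"xyz":[0,0,0],"turn":0,"hand":100}]' 110
python3 -m pendant '[{"xyz":[0,0,0],"turn":0,"hand":60},{"xyz":[0,0,0],"turn":0,"hand":30},{"xyz":[0,0,0],"turn":0,"hand":0},{"xyz":[0,0,0],"turn":0,"hand":0},{"xyz":[0,0,0],"turn":0,"hand":0},{"xyz":[0,0,0],"turn":0,"hand":0}]' 110
```

```text
time_s: 11.02
ee_pos: [0.547, -0.1894, -0.0112]
eef_rot: [0.992, 0.127, 0.0, 0.0]
force: [-0.1, -0.8, -0.1]
opening: 0.085
gripper_force: 0.0
time_s: 11.78
ee_pos: [0.5469, -0.1894, -0.0113]
eef_rot: [0.992, 0.127, 0.0, 0.0]
force: [-0.4, -0.2, 3.8]
opening: 0.0104
gripper_force: 107.9
```

```bash
python3 -m pendant '[{"xyz":[0,0,-1],"turn":0,"hand":0},{"xyz":[0,0,-2],"turn":0,"hand":0},{"xyz":[0,0,-3],"turn":0,"hand":0},{"xyz":[0,0,-3],"turn":0,"hand":0},{"xyz":[0,0,-1.5],"turn":0,"hand":0},{"xyz":[0,0,0],"turn":0.08,"hand":0},{"xyz":[0,0,0],"turn":0.08,"hand":0},{"xyz":[0,-4,0],"turn":0,"hand":0},{"xyz":[0,-4,0],"turn":0,"hand":0},{"xyz":[0,-4,0],"turn":0,"hand":0}]'
cat > tr.py <<'E'
from h import *
# fit tray plane/pose from side+top while held; rack frame report
RK=np.array([.531,.3025]); A=np.radians(5.4)
def rk(P):
    d=P[:,:2]-RK; return np.c_[d[:,0]*np.cos(A)+d[:,1]*np.sin(A),-d[:,0]*np.sin(A)+d[:,1]*np.cos(A),P[:,2]]
e=robot.state()["ee_pos"]; print("grip(rack)",rk(e[None])[0].round(4))
go(.5422,.184,e[2],-84.6)
for c in("top","side"):
    s=robot.snapshot(c); np.savez(c,**s); P,u,v=cloud(s); C=s["color"][v,u].astype(int); Q=rk(P)
    ge=rk(e[None])[0]
    m=(abs(Q[:,0]-ge[0])<.115)&(Q[:,1]>ge[1]+.01)&(Q[:,1]<ge[1]+.23)&(Q[:,2]>.06)&(Q[:,2]<.145)&(C.max(1)-C.min(1)<25)&(C.max(1)>90)
    q=Q[m]
    k=abs(q[:,0]-ge[0])<.08
    a,*_=np.linalg.lstsq(np.c_[q[k][:,:2],np.ones(k.sum())],q[k][:,2],rcond=None)
    r=q[:,2]-np.c_[q[:,:2],np.ones(len(q))]@a; q=q[abs(r)<.02]
    far=np.percentile(q[:,1],99.5)
    print(c,m.sum(),"slopes x,y",a[:2].round(3),"sheet top z at far",(a@[ge[0],far,1]).round(4),"at grip",(a@[ge[0],ge[1],1]).round(4),"far y",far.round(4),cv2.minAreaRect((q[:,:2]*1000).astype(np.float32)))
E
python3 tr.py
```

```text
time_s: 13.02
ee_pos: [0.5348, -0.0686, 0.0932]
eef_rot: [0.999, 0.047, -0.0, -0.0]
force: [0.9, 0.7, -1.6]
opening: 0.0103
gripper_force: 107.6
grip(rack) [-0.0312 -0.3698  0.0932]
t 13.025 pos [ 0.5348 -0.0686  0.0932] yaw -84.59 F [ 0.9  0.7 -1.6] open 0.0103 gf 107.6
 need cm [  3.12 -25.08   0.  ] turn 0.0
top 4177 slopes x,y [-0.004  0.005] sheet top z at far 0.1088 at grip 0.1078 far y -0.1673 ((-32.309898376464844, -263.0213928222656), (193.39173889160156, 199.45179748535156), 89.99443054199219)
side 4398 slopes x,y [-0.001  0.006] sheet top z at far 0.1095 at grip 0.1082 far y -0.1612 ((-31.00719451904297, -260.01226806640625), (199.79116821289062, 201.82908630371094), 89.91510009765625)
```

```bash
python3 -m pendant '[{"xyz":[1.55,-1.5,0],"turn":0,"hand":0},{"xyz":[1.6,-1.5,0],"turn":0,"hand":0},{"xyz":[0,-1,1],"turn":0,"hand":0},{"xyz":[0,0,0],"turn":0,"hand":0},{"xyz":[0,0,0],"turn":0,"hand":0}]'
python3 tr.py; python3 -c "
from h import *
a=np.load('side.npz')['color'];b=np.load('top.npz')['color']
cv2.imwrite('pics/h.png',np.hstack([cv2.resize(a[160:380,90:350,::-1],None,fx=1.5,fy=1.5),cv2.resize(b[130:350,40:300,::-1],None,fx=1.5,fy=1.5)]))"
```

```text
time_s: 13.75
ee_pos: [0.5625, -0.0275, 0.083]
eef_rot: [0.999, 0.047, -0.0, 0.0]
force: [0.8, 0.2, -2.7]
opening: 0.011
gripper_force: 107.7
grip(rack) [ 3.000e-04 -3.315e-01  8.300e-02]
t 13.75 pos [ 0.5625 -0.0275  0.083 ] yaw -84.6 F [ 0.8  0.2 -2.7] open 0.011 gf 107.7
 need cm [ -0.03 -21.25  -0.  ] turn 0.0
top 3399 slopes x,y [-0.005  0.006] sheet top z at far 0.0988 at grip 0.0975 far y -0.129 ((-0.9941635131835938, -224.73471069335938), (193.71994018554688, 199.1082000732422), 89.84246063232422)
side 3979 slopes x,y [0.    0.003] sheet top z at far 0.099 at grip 0.0985 far y -0.1277 ((0.5868606567382812, -223.69552612304688), (195.51583862304688, 201.1140899658203), 89.91389465332031)
```

View pics/h.png

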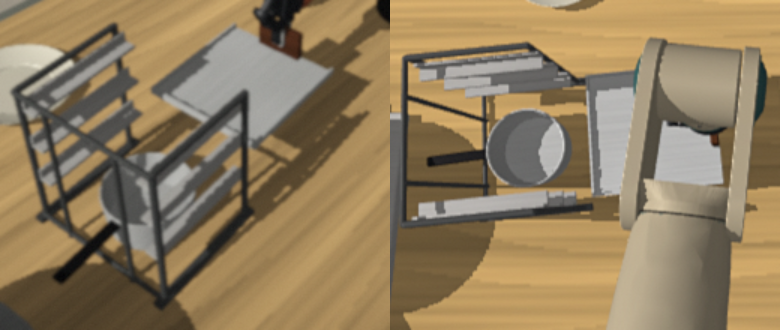

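The tray is level, centred and square at the mouth, just above the lowest rails. Sliding it in.

```bash
python3 -m pendant '[{"xyz":[0,-1.5,0],"turn":0,"hand":0},{"xyz":[0,-1.5,0],"turn":0,"hand":0},{"xyz":[0,-1.5,0],"turn":0,"hand":0},{"xyz":[0,-1.5,0],"turn":0,"hand":0},{"xyz":[0,0,0],"turn":0,"hand":0}]'
python3 -m pendant '[{"xyz":[0,-1.5,0],"turn":0,"hand":0},{"xyz":[0,-1.5,0],"turn":0,"hand":0},{"xyz":[0,-1.5,0],"turn":0,"hand":0},{"xyz":[0,-1.5,0],"turn":0,"hand":0},{"xyz":[0,0,0],"turn":0,"hand":0},{"xyz":[0,0,0],"turn":0,"hand":0}]'
python3 tr.py
```

```text
time_s: 14.48
ee_pos: [0.5571, 0.0341, 0.0833]
eef_rot: [0.999, 0.048, 0.0, 0.0]
force: [0.6, -0.2, -2.6]
opening: 0.0103
gripper_force: 107.9
time_s: 15.22
ee_pos: [0.5515, 0.0923, 0.0832]
eef_rot: [0.999, 0.047, -0.0, 0.0]
force: [-0.8, -0.1, -1.0]
opening: 0.0105
gripper_force: 107.9
grip(rack) [ 0.0007 -0.2112  0.0832]
t 15.225 pos [0.5515 0.0923 0.0832] yaw -84.56 F [-0.8 -0.1 -1. ] open 0.0105 gf 107.9
 need cm [-0.06 -9.21 -0.  ] turn 0.001
top 1650 slopes x,y [-0.009  0.032] sheet top z at far 0.1029 at grip 0.0956 far y 0.0149 ((2.4704437255859375, -81.86006927490234), (201.79205322265625, 200.2434844970703), 0.1737615168094635)
side 3711 slopes x,y [ 0.006 -0.007] sheet top z at far 0.0976 at grip 0.0992 far y 0.0157 ((2.9117202758789062, -91.36534118652344), (219.73052978515625, 220.2480010986328), 89.82463836669922)
```

```bash
python3 -m pendant '[{"xyz":[-0.05,-1.5,0],"turn":0,"hand":0},{"xyz":[0,-1.5,0],"turn":0,"hand":0},{"xyz":[0,-1.5,0],"turn":0,"hand":0},{"xyz":[0,-1.5,0],"turn":0,"hand":0},{"xyz":[0,-1.5,0],"turn":0,"hand":0},{"xyz":[0,0,0],"turn":0,"hand":0}]'
python3 -m pendant '[{"xyz":[0,0,0.4],"turn":0,"hand":0},{"xyz":[0,0,0.3],"turn":0,"hand":0},{"xyz":[0,0,0.2],"turn":0,"hand":0},{"xyz":[0,0,0],"turn":0,"hand":0}]'
python3 -m pendant '[{"xyz":[0,-0.6,0],"turn":0,"hand":0},{"xyz":[0,-0.5,0],"turn":0,"hand":0},{"xyz":[0,0,0],"turn":0,"hand":0}]'
```

```text
time_s: 16.08
ee_pos: [0.5437, 0.1683, 0.0832]
eef_rot: [0.999, 0.048, -0.0, 0.0]
force: [0.3, -0.3, -2.3]
opening: 0.0104
gripper_force: 107.9
time_s: 16.58
ee_pos: [0.5439, 0.1668, 0.0741]
eef_rot: [0.999, 0.047, -0.0, 0.0]
force: [0.0, 0.1, -3.1]
opening: 0.0108
gripper_force: 107.8
time_s: 16.95
ee_pos: [0.5428, 0.1786, 0.0743]
eef_rot: [0.999, 0.048, 0.0, -0.0]
force: [-0.2, 0.5, -1.9]
opening: 0.0106
gripper_force: 107.8
```

```bash
python3 -m pendant '[{"xyz":[0,-0.3,0],"turn":0,"hand":0},{"xyz":[0,-0.2,0],"turn":0,"hand":0},{"xyz":[0,0,0],"turn":0,"hand":0}]'
python3 -m pendant '[{"xyz":[0,-0.2,0],"turn":0,"hand":0},{"xyz":[0,-0.2,0],"turn":0,"hand":0},{"xyz":[0,0,0],"turn":0,"hand":0}]'
python3 tr.py
```

```text
time_s: 17.32
ee_pos: [0.5424, 0.1831, 0.0743]
eef_rot: [0.999, 0.047, 0.0, 0.0]
force: [-0.0, 0.5, -2.9]
opening: 0.0107
gripper_force: 107.8
time_s: 17.7
ee_pos: [0.5422, 0.1839, 0.0745]
eef_rot: [0.999, 0.046, -0.0, 0.003]
force: [-2.9, -13.4, 2.2]
opening: 0.0104
gripper_force: 108.7
grip(rack) [ 0.     -0.1191  0.0745]
t 17.7 pos [0.5422 0.1839 0.0745] yaw -84.69 F [ -2.9 -13.4   2.2] open 0.0104 gf 108.7
 need cm [-0.   -0.01 -0.  ] turn -0.002
top 998 slopes x,y [-0.004 -0.006] sheet top z at far 0.0889 at grip 0.0898 far y 0.0338 ((13.115692138671875, -33.609893798828125), (106.61457824707031, 224.71426391601562), 65.98433685302734)
side 4570 slopes x,y [-0.004  0.004] sheet top z at far 0.0903 at grip 0.0896 far y 0.0849 ((2.8472442626953125, -9.380050659179688), (224.446533203125, 200.63201904296875), 0.5123980641365051)
```

```bash
python3 -m pendant '[{"xyz":[0,0.2,0.1],"turn":0,"hand":0},{"xyz":[0,0,0],"turn":0,"hand":0},{"xyz":[0,0,0],"turn":0,"hand":40},{"xyz":[0,0,0],"turn":0,"hand":60},{"xyz":[0,0,0],"turn":0,"hand":60},{"xyz":[0,0,-2],"turn":0,"hand":60},{"xyz":[0,0,-4],"turn":0,"hand":60},{"xyz":[0,0,-5],"turn":0,"hand":60},{"xyz":[0,4,-4],"turn":0,"hand":60},{"xyz":[0,6,0],"turn":0,"hand":60}]'
python3 - <<'E'
from h import *
exec(open("tr.py").read().split("e=robot")[0].split("\n",1)[1])
for c in("top","side"):
    s=robot.snapshot(c); P,u,v=cloud(s); C=s["color"][v,u].astype(int); Q=rk(P)
    m=(abs(Q[:,0])<.086)&(Q[:,1]>-.105)&(Q[:,1]<.07)&(Q[:,2]>.08)&(Q[:,2]<.097)
    q=Q[m]; a,*_=np.linalg.lstsq(np.c_[q[:,:2],np.ones(len(q))],q[:,2],rcond=None); print(c,"sheet",a.round(4),m.sum())
    g=(abs(Q[:,0])<.06)&(abs(Q[:,1]+.12)<.03)&(Q[:,2]>.13)&(Q[:,2]<.146)
    print(" grip top",g.sum(),Q[g].mean(0).round(4),Q[g].min(0).round(3),Q[g].max(0).round(3))
    if c=="side": cv2.imwrite("pics/i.png",s["color"][...,::-1])
print(robot.state()["time_s"],robot.state()["opening"],robot.state()["ee_pos"])
E
```

```text
time_s: 19.05
ee_pos: [0.5532, 0.0858, 0.2279]
eef_rot: [0.999, 0.049, 0.004, -0.0]
force: [1.6, -1.0, -0.4]
opening: 0.0511
gripper_force: 0.0
top sheet [ 0.0003 -0.0023  0.0888] 1560
 grip top 126 [-0.017 -0.121  0.139] [-0.042 -0.126  0.13 ] [ 0.008 -0.114  0.144]
side sheet [0.0018 0.0012 0.0891] 3391
 grip top 203 [ 0.0028 -0.1179  0.1378] [-0.035 -0.127  0.13 ] [ 0.041 -0.111  0.143]
19.15 0.05150970992840339 [0.55243176 0.0811051  0.22428443]
```

View pics/i.png

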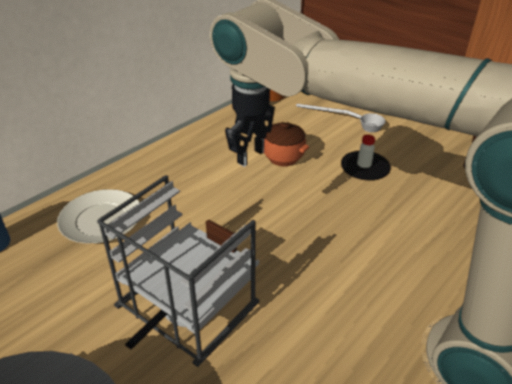

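The tray lies level on the lowest rails against the stop, with its grip at (220,232). The bottle stands on the trivet at (367,152), and the gripper is clear.

```bash
python3 -m pendant '[{"xyz":[0,0,0],"turn":0,"hand":60},{"xyz":[0,0,0],"turn":0,"hand":60},{"xyz":[0,0,0],"turn":0,"hand":60}]'; python3 -c "
from h import *
print(robot.hand_in())"
```

```text
time_s: 19.52
ee_pos: [0.5515, 0.0866, 0.223]
eef_rot: [0.999, 0.048, -0.0, -0.0]
force: [0.4, 0.1, 0.9]
opening: 0.0511
gripper_force: 0.0
the job is handed in; nothing more can be done
None
```

I handed the job in at about 19.5 s with no verdict returned: the bottle stands upright on the trivet, and the tray is released, level and against the stop on the lowest (85 mm) rails above the saucepan.

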